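# Kit the enclosure hardware into the foam tray

### The job

Finish the kit for this enclosure: put the narrow finned heat sink and the T-shaped mounting foot into the foam tray, each in the cavity cut to its own outline, standing upright and fully down on the cavity floor. The wide square heat sink, the straight foot and the round knob already in the tray are not part of this step.

Things in the scene. Friction and masses are not known exactly. Their poses are not given: they have to be found in the camera images.
- heatsink_mid (a point): Centre, half-way up, of the narrow aluminium heat sink: 70 mm along its x, 40 mm across its y, 36 mm tall, 0.1 to 0.2 kg, thin upright fins along x. It stands on the bench, fins up, z up; grip it across its 40 mm width. The square 72 x 72 mm, 22 mm tall heat sink nearby is not wanted.
- t_foot_mid (a point): Half-way up (21 mm above the underside) the aluminium foot, on its lug's axis. T base 12 mm thick: crossbar 70 mm along y, from x = +2 to +24 mm; stem 22 mm along y, from x = -36 to +2 mm. Upright lug 36 mm along x, 14 mm across y (grip it here), top 42 mm above the underside. 0.1 to 0.2 kg, z up. The foot with the same lug but a straight 96 x 22 mm base is not wanted.
- sink_cavity (a point): Centre of the floor of the rectangular cavity, 86 mm along x, 56 mm along y (8 mm spare all round), 12 mm deep. It is in one of three 100 mm black foam tiles, blue cavity floors, in a row in a fixed grey tray; foam top about 20 mm above the bench. Their order varies; the third tile has a round cavity with a 32 mm tall knob in it. z up; either end of the heat sink may go to +x.
- foot_cavity (a point): Point on the floor of the T cavity where the foot's lug axis belongs; x runs from stem to crossbar, as on the foot. 8 mm spare all round: crossbar slot from x = -6 to +32 mm, 86 mm along y; stem slot 38 mm along y, back to x = -44 mm. 12 mm deep, so the foot's base ends flush with the foam. z up.

How it is judged:
By the outcome, as a careful person would: the job done as asked, in the order asked, and still so for the second after the job is handed in, with the robot touching nothing.
It also fails if it takes over 51 s, if anything falls off the work surface, if the arm or the gripper's body presses on something with over 40 N, if the wrist force passes 120 N, or if a joint passes its speed limit or range.

### The arm

A 6-joint arm with a two-finger parallel gripper is mounted at the origin on the work surface. World frame = base frame: x ahead of the robot, y to its left, z up, the work surface at z = 0. Lengths are in m, angles in degrees, forces in N, time in s.
With the tool pointing down it reaches from about 0.325 to 0.775 m from the base axis. Payload 5.5 kg.
Tool frame: the origin (TCP) lies at the centre of the arm's flange, where the gripper is bolted on; the fingertips stand 182 mm ahead of it and the grasp point (between the pads) lies 163 mm ahead of it; z points along the fingers, y is the line along which they close (so a half turn about z gives the same grasp; the last joint's range is limited). The gripper opens to 88 mm and grips with 3 to 60 N. Pads are 20 mm wide; open, the fingers measure 115 mm over their backs; the gripper's body (75 mm by 178 mm) begins 61 mm behind the grasp point.
Start: joints at [62.24, 5.22, 70.514, -0, 104.267, -3.249], TCP at [0.249, 0.546, 0.405] pointing down, gripper open.
Joint ranges: [-164.24, 164.24], [-49.07, 125.15], [9.68, 141.18], [-86.29, 266.29], [3.28, 154.24], [-151.56, 151.56]. Speed limits (degrees/s): [147.25, 147.25, 172.46, 180, 180, 180].

### API

Orientations are given as [roll, pitch, yaw] about the fixed x, y, z axes, in that order (R = Rz(yaw) Ry(pitch) Rx(roll)).
In Python, from station import r gives the robot as it stands. The module is installed in compiled form; this text tells all that it offers. Calls block until the motion is done:
- r.reach(position, orientation): joint-space move of the TCP to a pose.
- r.servo_line(position, rotation=None, speed=0.15): straight line of the TCP; rotation=None keeps the orientation; speed is the mean speed in m/s.
- r.move_joints(angles): joint-space move.
- r.let_go() and r.grab(squeeze=None): open the fingers fully, or close them until they stop; squeeze is the grip in N (None keeps the last).
- r.wait(seconds).
- r.inverse_kinematics(position, orientation): joint angles nearest the present ones, or None.
- r.sense(): the state.
- r.snapshot(name): name is "scene" or "top"; returns a dict with "frame" (400x640x3 uint8, red, green, blue), "fx", "fy", "cx", "cy" (pixels), "R" (3x3) and "t" (3): a world point X has camera coordinates R X + t. Camera axes: x right, y down, z forward; pixel columns grow to the right and rows downward; lengths in m; the calibration is good to about 2 mm. A picture is of the moment at which its call begins. There is no depth.
A pose or a line that the arm cannot do raises r.IKError and nothing moves.
- r.hand_in(): hands the job in; it is judged then, once.
The state is a dict: "clock": time; "joints": joint angles; "joint_vel": joint speeds; "joint_torque": joint torques, N m; "tcp_pos": TCP position; "orientation": TCP orientation; "contact_force": force on the tool from outside, world axes, zero at the start; "torque": the same for the moment, N m; "opening": finger opening in m; "gripper_force": force on a finger pad.
Only numpy, scipy, OpenCV 4.12 (cv2) and the standard library are available. Lean on these libraries where they do the work, as an engineer would, in place of code of your own. Each camera call takes 0.05 s, during which the arm holds its last target. There are 200 camera calls.

## Working session

There is one attempt and no reset: what is moved stays moved. The work goes in short steps, each a Python script; the robot and the scene stay as the last script left them, time stands still between calls to the robot, and variables do not carry over. Pictures are saved under pics/ and viewed, at most 10 in all, crops included, and the job is handed in when it is done.

```bash
mkdir -p pics
python3 - <<'E'
from station import r
import cv2,pickle
for n in("scene","top"):
    s=r.snapshot(n);pickle.dump(s,open(n+".pkl","wb"))
    cv2.imwrite(f"pics/{n}0.png",s["frame"][:,:,::-1])
    print(n,s["fx"],s["fy"],s["cx"],s["cy"],s["R"],s["t"])
print(r.sense())
E
```

```text
scene 431.41560281509055 431.41560281509055 324.0601185813214 198.27877341666078 [[-0.82589369  0.5636406  -0.0144525 ]
 [ 0.48966371  0.70431762 -0.51397095]
 [-0.27951575 -0.43156223 -0.85768583]] [ 0.45024369 -0.23767658  0.96003726]
top 512.6840195856624 512.6840195856624 328.93042526789765 193.51850534655705 [[-2.90539538e-02 -9.99577819e-01 -2.25183453e-04]
 [-9.80599176e-01  2.85460055e-02 -1.93933962e-01]
 [ 1.93858515e-01 -5.41373367e-03 -9.81014560e-01]] [0.00270106 0.53905806 0.96901438]
{'clock': 0.1, 'joints': array([ 6.22418309e+01,  5.26067692e+00,  7.05759310e+01, -7.75685423e-04,
        1.04266153e+02, -3.24815817e+00]), 'joint_vel': array([ 0.09681552,  0.0027072 , -0.08325405,  0.02760298, -0.02165455,
       -0.01253823]), 'joint_torque': array([ 2.24317999e-03, -4.47858059e+01, -4.07567632e+01,  6.99024601e-02,
        2.84711161e-02, -1.08701340e-04]), 'tcp_pos': array([0.24893774, 0.54598643, 0.40359061]), 'orientation': array([-1.79897362e+02, -5.07158842e-03,  1.55489794e+02]), 'contact_force': array([-0.75822002,  0.11879744, -0.58071301]), 'torque': array([ 0.01478174, -0.05364434,  0.01489816]), 'gripper_force': 0.0, 'opening': 0.08825600586440273}
```

View pics/scene0.png

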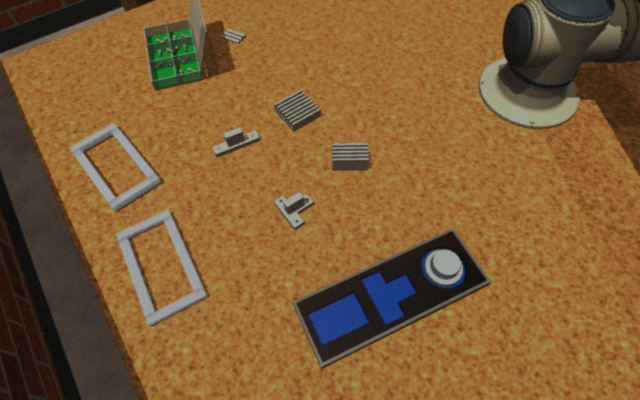

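View pics/top0.png

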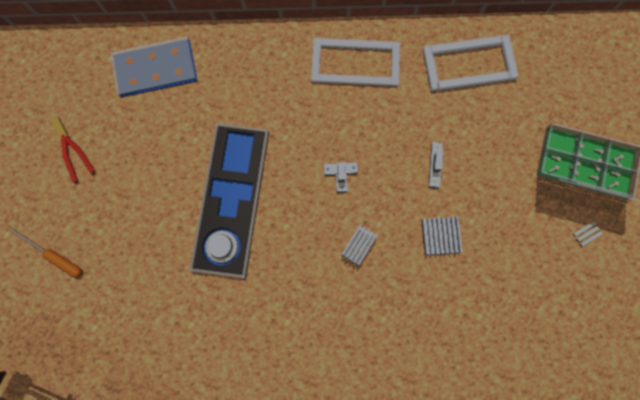

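The top view shows the T foot at (341,176), the narrow sink at (360,246), the rectangular cavity at (238,152) and the T cavity at (231,197). In the scene view they are at (293,207), (350,157), (340,318) and (390,295). Next I'll segment them and view enlarged crops.

```bash
cat > h.py <<'E'
import cv2,pickle,numpy as np
def ray(s,uv):
    d=s["R"].T@np.array([(uv[0]-s["cx"])/s["fx"],(uv[1]-s["cy"])/s["fy"],1]);return -s["R"].T@s["t"],d/np.linalg.norm(d)
def onz(s,uv,z):
    o,d=ray(s,uv);return o+d*(z-o[2])/d[2]
def tri(a,ua,b,ub):
    (o1,d1),(o2,d2)=ray(a,ua),ray(b,ub)
    x=np.linalg.lstsq(np.c_[d1,-d2],o2-o1,rcond=None)[0]
    p,q=o1+d1*x[0],o2+d2*x[1];return (p+q)/2,np.linalg.norm(p-q)
def masks(s):
    h=cv2.cvtColor(s["frame"],cv2.COLOR_RGB2HSV)
    return dict(metal=cv2.inRange(h,(0,0,50),(180,75,255)),blue=cv2.inRange(h,(100,120,50),(130,255,255)))
def blobs(m,lo=100,hi=4000):
    n,l,st,c=cv2.connectedComponentsWithStats(m)
    return [(l==i,st[i],c[i]) for i in range(1,n) if lo<st[i][4]<hi]
E
python3 - <<'E'
from h import *
crops={}
for n,(x,y,w,h) in {"scene":(250,130,260,250),"top":(185,110,210,180)}.items():
    s=pickle.load(open(n+".pkl","rb"));M=masks(s)
    for k in M:
        for b,st,c in blobs(M[k]):
            if x<c[0]<x+w and y<c[1]<y+h:
                cnt=max(cv2.findContours(b.astype(np.uint8),0,1)[0],key=cv2.contourArea)
                print(n,k,st,c.round(1),[np.round(v,1) for v in cv2.minAreaRect(cnt)])
def crop(n,x,y,w,h,k):
    s=pickle.load(open(n+".pkl","rb"));return cv2.resize(s["frame"][y:y+h,x:x+w,::-1],None,fx=k,fy=k,interpolation=cv2.INTER_CUBIC)
a=np.hstack([crop("scene",265,135,110,100,3.6),crop("top",315,155,75,68,0) if 0 else cv2.resize(crop("top",315,155,70,115,3.13),(220,360))])
b=np.hstack([crop("scene",290,225,205,140,2),crop("top",190,122,80,112,2.5)])
W=max(a.shape[1],b.shape[1]);pad=lambda i:np.pad(i,((0,0),(0,W-i.shape[1]),(0,0)))
cv2.imwrite("pics/c1.png",cv2.resize(pad(a),None,fx=1.28,fy=1.28,interpolation=cv2.INTER_CUBIC));cv2.imwrite("pics/c2.png",pad(b))
E
```

```text
scene metal [332 143  37  26 731] [349.5 153.8] [array([349.9, 155.5]), array([24.8, 36.2]), np.float64(87.1)]
scene metal [274 192  39  36 620] [293.  207.6] [array([296.2, 205.5]), array([34.7, 31.7]), np.float64(52.3)]
scene metal [ 293  229  197  138 1692] [385.4 303.9] [array([389.8, 293.3]), array([ 71.1, 188.7]), np.float64(63.7)]
scene metal [ 425  249   38   37 1129] [443.5 267. ] [array([443.5, 267. ]), array([36., 37.]), np.float64(90.0)]
scene blue [421 249  45  40 229] [441.5 273.2] [array([441.7, 270.5]), array([46.6, 32. ]), np.float64(27.4)]
scene blue [ 361  272   56   53 1590] [388.1 294.8] [array([391.9, 292.3]), array([52.3, 43.5]), np.float64(61.2)]
scene blue [ 308  293   61   52 1779] [337.8 318.5] [array([337.7, 318.4]), array([34.4, 52.8]), np.float64(63.4)]
top metal [ 189  123   80  156 3048] [236.8 198.2] [array([229.1, 200. ]), array([ 56.4, 152.2]), np.float64(9.5)]
top metal [323 162  35  30 609] [340.7 172.8] [array([340. , 176.5]), array([29., 34.]), np.float64(90.0)]
top metal [342 225  36  40 785] [358.9 244.9] [array([358.8, 244.8]), array([21.9, 36.7]), np.float64(32.0)]
top metal [205 230  33  33 837] [221.1 246.3] [array([221. , 246.5]), array([31.8, 31.8]), np.float64(45.0)]
top blue [ 222  132   32   41 1026] [237.3 152.1] [array([237.2, 152.1]), array([26.5, 39.3]), np.float64(9.5)]
top blue [ 210  179   43   39 1063] [230.1 195. ] [array([229.9, 198.6]), array([41.4, 36.1]), np.float64(7.1)]
top blue [203 228  38  38 217] [222.8 249.3] [array([221.6, 246.7]), array([35.1, 38.4]), np.float64(49.4)]
```

View pics/c1.png

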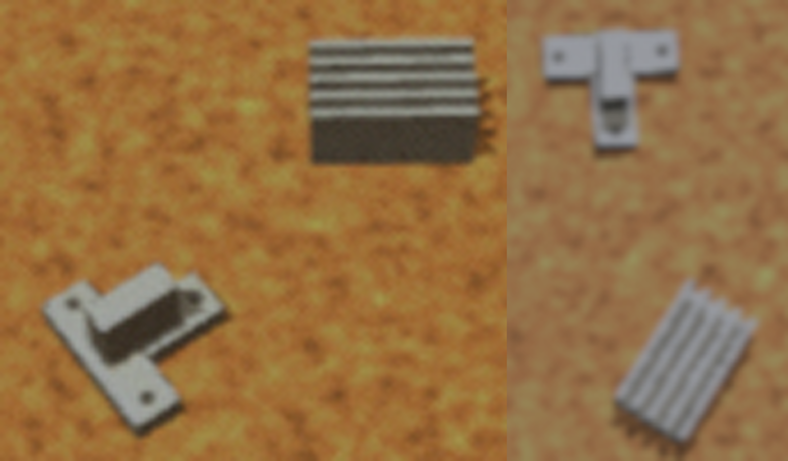

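View c2.

The crop shows the sink's top face in both views and the foot's lug top, centred near (134,299) in the scene crop and (615,64) in the top crop. Now the tray crop.

View pics/c2.png

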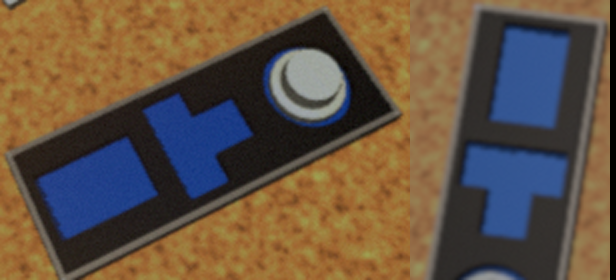

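Run:
```python
from h import *
S=pickle.load(open("scene.pkl","rb"));T=pickle.load(open("top.pkl","rb"))
cs=lambda p:(265+(p[0]+.5)/4.608-.5,135+(p[1]+.5)/4.608-.5)
ct=lambda p:(315+(p[0]-507+.5)/4.023-.5,155+(p[1]+.5)/4.007-.5)
print("sink top corners")
for a,b in [((309,40),(755,322)),((472,40),(683,440)),((478,115),(617,400)),((311,115),(690,280))]:
    p,e=tri(S,cs(a),T,ct(b));print(p.round(4),round(e,4))
print("lug",tri(S,cs((134,299)),T,ct((615,64))))
print("foot base corners z=.012, top")
for b in [(543,38),(677,31),(678,72),(545,78),(597,150),(637,147)]:print(onz(T,ct(b),.012).round(4))
print("foot base corners z=.012, scene")
for b in [(45,303),(138,430),(183,403),(228,313),(195,273)]:print(onz(S,cs(b),.012).round(4))
# cavities: corner quads of the blue masks
for n,s in(("scene",S),("top",T)):
    for b,st,c in blobs(masks(s)["blue"],900):
        cnt=max(cv2.findContours(b.astype(np.uint8),0,1)[0],key=cv2.contourArea)
        q=cv2.approxPolyDP(cnt,3,True)[:,0];print(n,c.round(1),q.tolist())
        print(np.array([onz(s,u,.020)[:2] for u in q]).round(4).tolist())
```

```text
sink top corners
[ 0.455  -0.1048  0.0373] 0.0002
[ 0.3976 -0.0666  0.0356] 0.0012
[ 0.4184 -0.0349  0.0334] 0.0012
[ 0.4767 -0.0732  0.0362] 0.0013
lug (array([ 0.58672835, -0.03860432,  0.04026769]), np.float64(0.003880182831905347))
foot base corners z=.012, top
[ 0.6102 -0.0038  0.012 ]
[ 0.6119 -0.0738  0.012 ]
[ 0.5898 -0.0734  0.012 ]
[ 0.5886 -0.0042  0.012 ]
[ 0.5496 -0.03    0.012 ]
[ 0.5505 -0.0507  0.012 ]
foot base corners z=.012, scene
[ 0.6091 -0.0717  0.012 ]
[ 0.6089 -0.001   0.012 ]
[ 0.5878 -0.0009  0.012 ]
[ 0.5504 -0.0251  0.012 ]
[ 0.551  -0.0487  0.012 ]
scene [388.1 294.8] [[376, 272], [361, 280], [387, 324], [403, 316], [398, 302], [416, 291], [405, 274], [386, 283]]
[[0.5422, 0.1513], [0.5714, 0.1482], [0.5813, 0.2298], [0.5524, 0.2343], [0.5445, 0.2121], [0.5085, 0.2146], [0.5044, 0.1817], [0.5404, 0.1759]]
scene [337.8 318.5] [[353, 293], [308, 315], [322, 344], [368, 322]]
[[0.5956, 0.1587], [0.6763, 0.1471], [0.6831, 0.197], [0.6041, 0.2103]]
top [237.3 152.1] [[229, 132], [222, 169], [247, 172], [253, 137]]
[[0.6837, 0.1936], [0.6038, 0.2074], [0.5958, 0.1555], [0.6712, 0.143]]
top [230.1 195. ] [[213, 179], [210, 195], [221, 199], [218, 214], [234, 217], [238, 200], [250, 199], [252, 185]]
[[0.583, 0.2258], [0.5494, 0.2315], [0.5404, 0.2088], [0.5094, 0.2145], [0.5022, 0.1818], [0.5373, 0.1739], [0.5386, 0.1492], [0.5679, 0.1451]]
```

The tray crop shows the rectangular cavity at the far end, the T in the middle with its stem toward the robot end, and the knob tile last. Next I'll triangulate the tray's rim corners and the cavity centres, and check IK.

Run:
```python
from h import *
from station import r
S=pickle.load(open("scene.pkl","rb"));T=pickle.load(open("top.pkl","rb"))
for n,a,b in [("hi-x lo-y",(8,153),(606,22)),("hi-x hi-y",(62,278),(480,8))]:
    p,e=tri(S,(290+a[0]/2,225+a[1]/2),T,(190+(b[0]-410)/2.5,122+b[1]/2.5));print(n,p.round(4),round(e,4))
print("rect centroid",tri(S,(337.8,318.5),T,(237.3,152.1)), onz(S,(337.8,318.5),.014),onz(T,(237.3,152.1),.014))
for nm,i in(("S",[S,(388.1,294.8)]),("T",[T,(230.1,195.)])):print("T centroid",nm,onz(*i,.014))
print("T tri",tri(S,(388.1,294.8),T,(230.1,195.)))
for s in(S,T):
  for b,st,c in blobs(masks(s)["blue"],900):
    p=np.array([onz(s,u[::-1],.014)[:2] for u in np.argwhere(b)],np.float32)
    R=cv2.minAreaRect(p);print(np.round(R[0],4),np.round(R[1],4),round(R[2],2))
  for b,st,c in blobs(masks(s)["metal"],1500):
    p=np.array([onz(s,u[::-1],.02)[:2] for u in np.argwhere(b)],np.float32)
    print("tray",[np.round(v,4) for v in cv2.minAreaRect(p)])
for nm,p,y in[("sink",(.437,-.07),-33.5),("sc",(.64,.177),-9.5),("foot",(.5865,-.038),.8),("fc",(.548,.189),-9)]:
  for k in(0,180):
    for z in(.19,.3): 
      j=r.inverse_kinematics([*p,z],[180,0,y+k]);print(nm,k,z,None if j is None else np.round(j,0))
```

```text
hi-x lo-y [0.6839 0.1126 0.0152] 0.0043
hi-x hi-y [0.7009 0.2188 0.0141] 0.0016
rect centroid (array([0.63999453, 0.17716849, 0.01567714]), np.float64(0.0014576621717167252)) [0.63924246 0.17736435 0.014     ] [0.64096439 0.17692109 0.014     ]
T centroid S [0.54837289 0.192496   0.014     ]
T centroid T [0.5493973  0.19129794 0.014     ]
T tri (array([0.54889686, 0.1919016 , 0.01412239]), np.float64(0.0015736763512592942))
[0.5404 0.1921] [0.0848 0.0738] 81.35
[0.6388 0.1767] [0.055  0.0848] 81.04
tray [array([-0.2163, -0.033 ]), array([0.3448, 0.217 ]), np.float64(41.6602)]
tray [array([0.03  , 0.0141]), array([0.1753, 0.2063]), np.float64(23.6178)]
tray [array([ 0.8279, -0.3197]), array([0.1006, 0.2004]), np.float64(6.844)]
tray [array([ 0.8377, -0.0722]), array([0.1916, 0.1003]), np.float64(85.4131)]
tray [array([0.5418, 0.1938]), array([0.112 , 0.3097]), np.float64(80.971)]
[0.6414 0.177 ] [0.056 0.084] 80.89
[0.5423 0.1923] [0.0857 0.0755] 81.07
tray [array([0.9592, 0.0023]), array([1.4073, 0.051 ]), np.float64(88.3271)]
tray [array([ 0.8269, -0.3275]), array([0.1076, 0.195 ]),
[... 316 characters left out ...]
loat64(72.7898)]
sink 0 0.19 [-14. -16. 112.  -0.  84. 110.]
sink 0 0.3 [-14. -19. 104.  -0.  96. 110.]
sink 180 0.19 [-14. -16. 112.   0.  84. -70.]
sink 180 0.3 [-14. -19. 104.   0.  96. -70.]
sc 0 0.19 [ 13.  18.  77.  -0.  84. 112.]
sc 0 0.3 [ 13.  15.  70.  -0.  95. 112.]
sc 180 0.19 [ 13.  18.  77.   0.  84. -68.]
sc 180 0.3 [ 13.  15.  70.   0.  95. -68.]
foot 0 0.19 [-7.  7. 90. -0. 82. 82.]
foot 0 0.3 [-7.  4. 83. -0. 94. 82.]
foot 180 0.19 [ -7.   7.  90.   0.  82. -98.]
foot 180 0.3 [ -7.   4.  83.   0.  94. -98.]
fc 0 0.19 [ 16.   6.  92.  -0.  82. 115.]
fc 0 0.3 [ 16.   2.  84.  -0.  94. 115.]
fc 180 0.19 [ 16.   6.  92.   0.  82. -65.]
fc 180 0.3 [ 16.   2.  84.   0.  94. -65.]
```

```bash
cat > act.py <<'E'
from station import r
from h import *
def say(m):
    s=r.sense();print(m,round(s["clock"],1),s["tcp_pos"].round(4),"open",round(s["opening"],4),"F",s["contact_force"].round(1),"g",round(s["gripper_force"],1))
def pick(p,yaw):
    r.reach([*p,.28],[180,0,yaw]);r.servo_line([*p,.200],speed=.1);say("at")
    r.grab(25);say("gripped");r.servo_line([*p,.29],speed=.12);say("lifted")
def above(p,yaw): r.reach([*p,.29],[180,0,yaw]);say("above")
def lower(p):
    r.servo_line([*p,.222],speed=.12);r.wait(.2);f0=r.sense()["contact_force"][2];z=.222
    while z>.204:
        z-=.001;r.servo_line([*p,z],speed=.03)
        if r.sense()["contact_force"][2]-f0>4: break
    say("down")
def release(p):
    r.let_go();say("released");r.servo_line([*p,.30],speed=.15)
def look(name,view="scene"):
    s=r.snapshot(view);pickle.dump(s,open(name+".pkl","wb"));return s
E
python3 - <<'E'
from act import *
pick((.437,-.07),146.5);above((.640,.177),171)
s=look("held");cv2.imwrite("pics/held.png",cv2.resize(s["frame"][130:380,250:510,::-1],None,fx=2.3,fy=2.3))
E
```

```text
at 3.4 [ 0.4373 -0.0701  0.2007] open 0.0877 F [-0.6 -0.4  1.6] g 0.0
gripped 4.2 [ 0.437 -0.07   0.2  ] open 0.04 F [0.4 0.2 0.1] g 25.0
lifted 5.1 [ 0.4368 -0.07    0.289 ] open 0.0394 F [ 0.7 -0.4 -1.4] g 25.0
above 6.3 [0.6399 0.176  0.29  ] open 0.04 F [ 0.4 -0.4 -0.9] g 25.0
```

View pics/held.png

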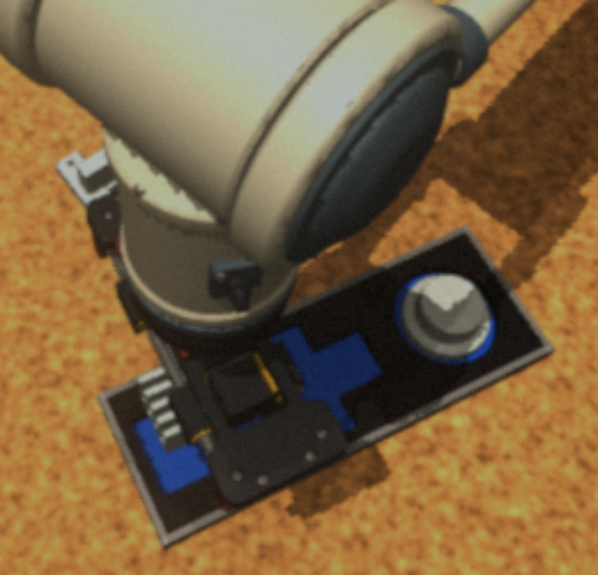

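The gripper holds the sink level over the rectangular cavity, with its fins visible at about (165,405) in the crop. I'll lower it.

Run:
```python
from act import *
lower((.640,.177));release((.640,.177))
pick((.5865,-.038),180.8);above((.5473,.1913),171)
s=look("h2","top");t=look("h2s")
a=cv2.resize(t["frame"][215:375,270:500,::-1],None,fx=2.2,fy=2.2);b=cv2.resize(s["frame"][115:285,185:265,::-1],(166,352))
cv2.imwrite("pics/h2.png",np.hstack([a,b]))
```

```text
down 11.0 [0.64  0.177 0.208] open 0.0398 F [-3.4 -0.7  4.8] g 25.0
released 11.9 [0.64  0.177 0.207] open 0.0877 F [0.2 0.6 0.1] g 0.0
at 14.5 [ 0.5868 -0.038   0.2009] open 0.0879 F [1.1 0.5 0.4] g 0.0
gripped 15.6 [ 0.5865 -0.0381  0.2   ] open 0.0141 F [ 0.6 -0.7 -0.8] g 25.0
lifted 16.5 [ 0.5863 -0.038   0.2889] open 0.0136 F [-0.5 -1.3 -1.7] g 25.0
above 17.5 [0.5475 0.1906 0.2895] open 0.0139 F [-0.6  0.3 -1.2] g 25.0
```

View pics/h2.png

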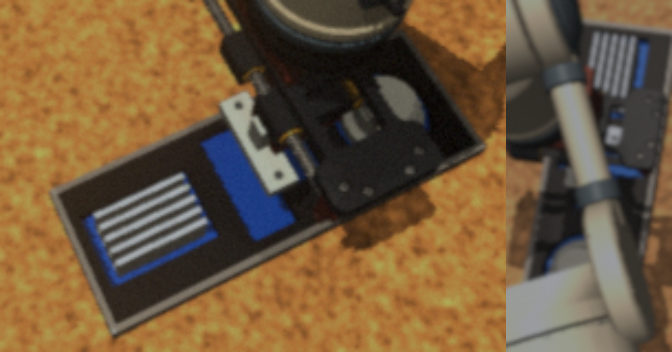

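The sink sits in its cavity, centred at about (155,225) with blue visible round it. The foot's crossbar is parallel to its slot, so I'll lower it too.

Run:
```python
from act import *
p=(.5473,.1913)
lower(p);release(p);r.move_joints([62.24,5.22,70.514,0,104.267,-65]);say("away")
s=look("h3","top");t=look("h3s")
a=cv2.resize(t["frame"][215:375,270:500,::-1],None,fx=2.5,fy=2.5);b=cv2.resize(s["frame"][115:285,185:275,::-1],(212,400))
cv2.imwrite("pics/h3.png",np.hstack([a,b]))
```

```text
down 22.2 [0.5473 0.1913 0.2079] open 0.014 F [-3.1 -0.9  5. ] g 25.0
released 23.4 [0.5473 0.1913 0.207 ] open 0.0881 F [-0.9  0.1  0.1] g 0.0
away 25.9 [0.2499 0.5455 0.4041] open 0.0876 F [-0.6 -0.3 -0.9] g 0.0
```

View pics/h3.png

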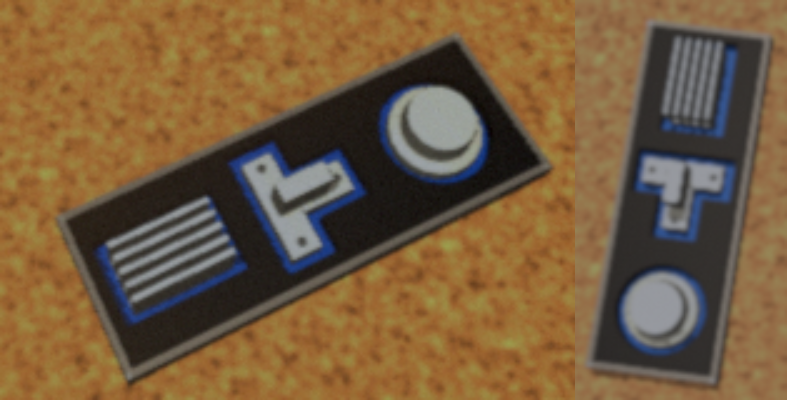

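Both parts are down in their own cavities, with blue visible round each: the sink at about (170,250) and the foot at about (295,205). Contact height matched the cavity floor for both.

```bash
python3 -c "
from station import r
print(r.hand_in())"
```

```text
the job is handed in; nothing more can be done
None
```

The job is handed in: the narrow heat sink and then the T foot were set upright on their own cavity floors (confirmed by contact height and a final picture), by about 26 s on the robot's clock.

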